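Pin the hinge of the tortilla press

TASK

The tortilla press has been washed and put back together. Push its loose hinge pin fully home, then take the spring clip from its wooden block and push it down through the cross-hole in the free end of the pin until it is fully seated, its bent leg snapped over the pin. Work gently, finding the hole by feel, never ramming the press or the clip, leave the clip in place and leave the things around where they stand.

Things in the scene. Friction and masses are not known exactly. Their poses are not given: they have to be found in the camera images.
- press: Fixed aluminium tortilla press: two closed round plates, 176 mm across, towards its +x; hinge at its -x side. Origin on the worktop under the middle of the hinge axis, z up. The axis runs along y, 55 mm above the worktop. Two lugs (outer faces at y = +50 and -50 mm, tops at 72 mm, the press's highest part) carry the hinge pin. More than 35 N on press or pin is too rough.
- hinge_pin (a joint): Steel hinge pin, 22 mm in diameter, along the press's y: how far it stands out towards +y, m. 0 = home, head against the +y lug, a hard stop. Starts 22 to 32 mm out; slides with 4 N of friction, does not turn. Its free end comes out of the -y lug and has a vertical cross-hole, 7 mm wide, right through it; the pin ends 18 mm beyond the hole's centre.
- pin_head (a point): Centre of the flat outer face of the pin's round head (30 mm across, 10 mm thick), on the hinge axis; moves with the pin. Push it towards the press's -y.
- hole_nominal (a point): Where the top of the cross-hole should be with the pin home: on the hinge line at y = -72 mm of the press, on the pin's top, 66 mm above the worktop. Fixed to the press, not measured on the pin: the real hole lies up to 10 mm nearer or farther along the pin (y = -62 to -82 mm), differently each time. Find it by looking or feeling.
- clip: R-shaped spring clip of 5 mm steel wire, 47 g, flat in its x-z plane, z up along the straight leg. Origin on that leg's axis, at the point that lies on the pin's axis (55 mm above the worktop) when seated. A coil 14 mm across (12 mm along y) at x = 3, z = 18 mm then rests on the pin. It goes in from above, clip y along the pin, bent leg on either side; over 35 N on the press spoils it.
- clip_grip (a point): Middle of the clip's black flat grip, 38 mm above its origin, on the straight leg's axis: 30 mm (x) by 12 mm (y) by 28 mm high; axes as the clip's. Take it across its 12 mm.
- clip_tip (a point): Rounded tip of the straight leg, 32.5 mm below the clip's origin. This leg goes through the hole.
- clip_leg (a joint): How far the bent leg is sprung away, rad; 0 = at rest, about 0.12 as it rides over the pin (4 N m/rad about the coil). The leg hangs at the clip's +x: bows out to x = 13 mm, pinches in to x = 9 at z = -14, flares to its end at x = 17, z = -22.5 mm. It meets the pin after the straight leg is in, is forced out and snaps under; that takes about 6 to 15 N.
- stand: Fixed wooden block 64 x 44 x 50 mm in whose slot the clip stands upright, legs down, at the start; origin at the middle of its underside. The clip's coil rests on its top; clip origin then 39 mm above the worktop. Lift the clip 45 mm to clear it.
- turner: Bystander: wooden turner, 298 x 61 x 15 mm, lying.
- tin: Bystander: food tin, 75 mm across, 58 mm high.
- glass: Bystander: drinking glass upside down, 81 mm across, 91 mm high.
- jar: Bystander: spice jar, 44 mm across, 100 mm high.
- lemon: Bystander: lemon, 72 mm long.

How it is judged:
On the way, in this order (a step that is already met when the one before it is completed fails the run):
1. the pin is pushed home (within 2.5 mm) (value of joint hinge_pin below 0.0025 m), for 0.2 s.
2. the clip is clear of its block, lifted (height (world z) of clip above 0.08 m), for 0.2 s.
At the end, for the whole second after the job is handed in: Pin home within 3 mm; clip through its hole, released and still: origin within 3 mm of the pin axis's height, 4 mm of the hinge line, 56-88 mm from mid-hinge at the free end; upright within 0.2 rad, square to the pin within 0.45 rad, bent leg sprung under 0.06 rad (value of joint hinge_pin below 0.003 m and z of clip in the frame of press between 0.052 and 0.058 m and x of clip in the frame of press between -0.004 and 0.004 m and y of clip in the frame of press between -0.088 and -0.056 m and angle between clip's own z axis and vertical below 0.2 rad and angle between the y axis of clip and the y axis of press, either way round below 0.45 rad and value of joint clip_leg below 0.06 rad and linear speed of clip below 0.02 m/s); the robot touches nothing.
It fails at once if more than 35 N between clip and press or pin (contact force between clip and press above 35 N).
It fails at once if more than 35 N between robot and press or pin (contact force between the arm and press above 35 N).
It fails at once if more than 35 N between fingers and press or pin (contact force between the fingers and press above 35 N).
It fails at once if a bystander is moved more than 30 mm (distance of any of turner, tin, glass, jar, lemon from where it was at the start of the episode above 0.03 m).
It also fails if it takes over 72 s, if anything falls off the work surface, if the arm or the gripper's body presses on something with over 40 N, if the wrist force passes 120 N, or if a joint passes its speed limit or range.

ROBOT

A 6-joint arm with a two-finger parallel gripper is mounted at the origin on a cart in front of the work surface, level with it; the furniture and walls round the work are solid. World frame = base frame: x ahead of the robot, y to its left, z up, the work surface at z = 0. Lengths are in m, angles in rad, forces in N, time in s.
With the tool pointing down it reaches from about 0.3 to 0.95 m from the base axis. Payload 3.1 kg.
Tool frame: the origin (TCP) lies between the finger pads; the fingertips stand 19 mm ahead of it and the grasp point (between the pads) is the TCP; z points along the fingers, y is the line along which they close (so a half turn about z gives the same grasp; the last joint's range is limited). The gripper opens to 85 mm and grips with 20 to 120 N. Pads are 22 mm wide; open, the fingers measure 114 mm over their backs; the gripper's body (76 mm by 85 mm) begins 54 mm behind the grasp point. The pads swing forward as they close: fully open they stand 13 mm farther back than shut.
Start: joints at [1.26, 0.308, 1.634, -0, 1.2, -0.07], TCP at [0.149, 0.607, 0.25] pointing down, gripper open.
Joint ranges: [-3.06, 3.06], [-0.79, 1.96], [0.05, 2.63], [-1.19, 4.34], [0.05, 2.64], [-2.94, 2.94]. Speed limits (rad/s): [2.79, 2.79, 3.14, 3.14, 3.14, 3.14].

INTERFACE

Orientations are given as a unit quaternion [x, y, z, w].
In Python, from cell import sensors, vision, order gives the robot as it stands. The module is installed in compiled form; this text tells all that it offers.
- The arm moves only by the tool play_rows, never from a script. Its argument "steps" is a list of rows, each a list of 7 numbers: the shift along the tool's x, y, z in mm, then the turn, a rotation vector about the tool's x, y, z in rad, then the closure in counts, from 0 (fully open) to 255 (shut). In form: [[tx, ty, tz, rx, ry, rz, jaw], ...]. A call has 1 to 20 rows; each row shifts and turns the commanded pose from where the row before left it, along the tool's axes as they then stand; what a row does not reach is not made up. A row lasts 1/12 s, in which the tool goes at most 41.7 mm and 7.16 degrees, less where a joint would pass 70% of its speed; a pose out of reach is approached as far as the arm can. A call with a gripper value outside its range is refused whole. The fingers move at their own pace and stop on an object; "squeeze" is the grip in N (left out, the last holds). Time passes only in rows, so rows that do not move let the fingers close. It gives the time, the measured TCP pose, the force, the opening and the grip force at its end, in the units of the state.
- sensors.state(): the state, without advancing time (a new reading comes with each control period).
- vision.camera(name): name is "scene" or "side" or "wrist"; returns the picture (384x512x3 uint8, blue, green, red); there is no depth.
- vision.camera_params(name): a dict with "mtx" (3x3 intrinsics, pixels), "k1" (the pictures are not rectified: a ray, as slopes to the right and down, at radius r is drawn at 1 + k1 r^2 times it, then the intrinsics apply), "origin" and "attitude" of the camera in the world. Camera axes: x right, y down, z forward; pixel columns grow to the right and rows downward; lengths in m; the calibration is good to about 2 mm. A picture is of the moment at which its call begins: read the wrist's pose just before it. camera_params takes no time and is no camera call; for the wrist camera it gives the pose at the moment of the call.
- order.job_done(): hands the job in; it is judged then, once.
The state is a dict: "t": time; "joint_positions": joint angles; "joint_vel": joint speeds; "joint_torque": joint torques, N m; "tool_pos": TCP position; "tcp_rot": TCP orientation; "wrist_force": force on the tool from outside, world axes, zero at the start; "moment": the same for the moment, N m; "gripper_width": finger opening in m; "gripper_force": force on a finger pad.
Only numpy, scipy, OpenCV 4.12 (cv2) and the standard library are available. Lean on these libraries where they do the work, as an engineer would, in place of code of your own. Each camera call takes 0.05 s, during which the arm holds its last target. There are 200 camera calls.

## Working session

There is one attempt and no reset: what is moved stays moved. The work goes in short steps, Python scripts to look and compute and a tool call to move; the robot and the scene stay as the last step left them, time stands still between calls to the robot, and variables do not carry over. Pictures are saved under pics/ and viewed, at most 13 in all, crops included, and the job is handed in when it is done.

Besides the shell and the picture viewer there is one more tool, called after ">>>" as name([rows], argument=value, ...), one row to a line, values as JSON. play_rows: Moves the arm, as the interface text tells. Its arguments: {"type":"object","properties":{"steps":{"type":"array","items":{"type":"array","items":{"type":"number"}}},"squeeze":{"type":"number"}},"required":["steps"]}

```bash
mkdir -p pics; cat > h.py <<'E'
import numpy as np, cv2
from cell import sensors, vision, order
from scipy.spatial.transform import Rotation as R
def att(p):
    a=np.array(p["attitude"],float)
    return a if a.shape==(3,3) else R.from_quat(a).as_matrix()
def ray(p,uv):
    K=np.array(p["mtx"]);d=np.array([(uv[0]-K[0,2])/K[0,0],(uv[1]-K[1,2])/K[1,1]])
    u=d.copy()
    for _ in range(20): u=d/(1+p["k1"]*(u@u))
    v=att(p)@np.array([u[0],u[1],1]); return np.array(p["origin"]),v/np.linalg.norm(v)
def onz(p,uv,z):
    o,v=ray(p,uv); return o+v*(z-o[2])/v[2]
def tri(p1,a,p2,b):
    o1,v1=ray(p1,a);o2,v2=ray(p2,b)
    s=np.linalg.lstsq(np.c_[v1,-v2],o2-o1,rcond=None)[0]
    A=o1+v1*s[0];B=o2+v2*s[1]; return (A+B)/2,np.linalg.norm(A-B)
def proj(p,X):
    c=att(p).T@(np.array(X)-p["origin"]);u=c[:2]/c[2];u=u*(1+p["k1"]*(u@u));K=np.array(p["mtx"])
    return K[0,0]*u[0]+K[0,2],K[1,1]*u[1]+K[1,2]
E
python3 - <<'E'
from h import *
print(sensors.state())
for n in ["scene","side","wrist"]:
    im=vision.camera(n);cv2.imwrite(f"pics/{n}0.png",im);print(n,vision.camera_params(n))
E
```

```text
{'t': 0.0, 'joint_positions': array([ 1.26032215e+00,  3.08992441e-01,  1.63517403e+00, -1.87480563e-05,
        1.19971141e+00, -6.96636580e-02]), 'joint_vel': array([-0.00131156,  0.00102801, -0.00054521,  0.00170557, -0.00156992,
       -0.0001569 ]), 'joint_torque': array([ 8.11643367e-04, -4.15251017e+01, -2.76664782e+01,  1.64054370e-06,
        1.02642254e-02, -8.06882753e-06]), 'tool_pos': array([0.1488287 , 0.6062247 , 0.24906082]), 'tcp_rot': array([ 1.20111080e-01,  9.92759801e-01, -1.12368423e-03, -2.07294848e-04]), 'wrist_force': array([-0.39163567,  0.33071928, -0.41661274]), 'moment': array([-0.01209205,  0.03451646, -0.02558704]), 'gripper_force': 0.0, 'gripper_width': 0.08521225699626492}
scene {'mtx': array([[473.6875245 ,   0.        , 257.86660382],
       [  0.        , 473.6875245 , 197.06139602],
       [  0.        ,   0.        ,   1.        ]]), 'k1': -0.1859668247396017, 'origin': array([-0.61524482, -0.68135434,  0.85387981]), 'attitude': array([ 0.73969092, -0.44477979,  0.25034327, -0.43858469])}
side {'mtx': array([[486.45941881,   0.        , 255.23117594],
       [  0.        , 486.45941881, 190.21122459],
       [  0.        ,   0.        ,   1.        ]]), 'k1': 0.0024795377999202524, 'origin': array([ 0.4040588 , -0.91227269,  0.97024394]), 'attitude': array([ 0.91949257, -0.07715844,  0.02887017, -0.38437808])}
wrist {'mtx': array([[269.00624691,   0.        , 253.17121114],
       [  0.        , 269.00624691, 194.84574568],
       [  0.        ,   0.        ,   1.        ]]), 'k1': -0.05252359165532788, 'origin': array([0.06787057, 0.62591368, 0.37300628]), 'attitude': array([0.77609257, 0.60877395, 0.1009179 , 0.12996225])}
```

```bash
python3 -c "
import cv2,numpy as np
a=cv2.imread('pics/scene0.png');b=cv2.imread('pics/side0.png');c=cv2.imread('pics/wrist0.png')
cv2.imwrite('pics/m0.png',cv2.resize(np.vstack([np.hstack([a,b]),np.hstack([c,c*0])]),(800,600)))
cv2.imwrite('pics/sc0.png',cv2.resize(a,(800,600)));cv2.imwrite('pics/sd0.png',cv2.resize(b,(800,600)))"
```

```text
(no output)
```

View pics/m0.png

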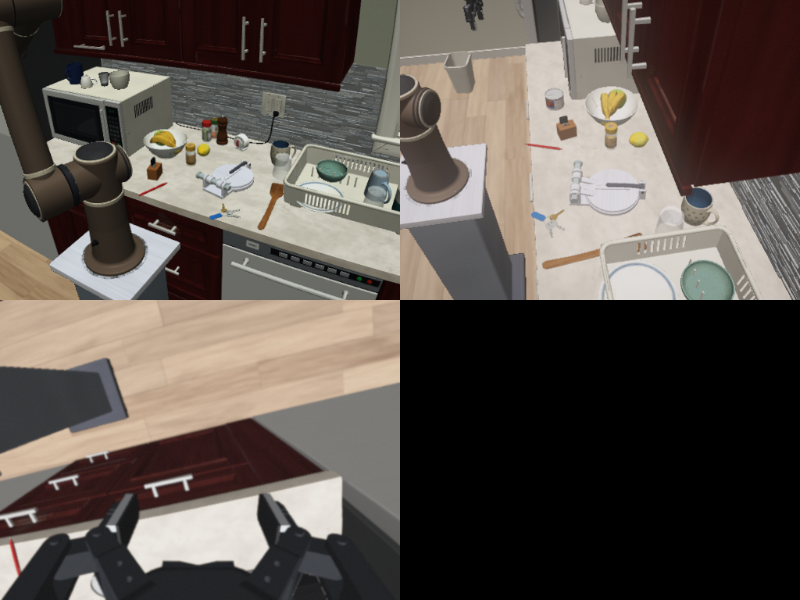

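View pics/sd0.png

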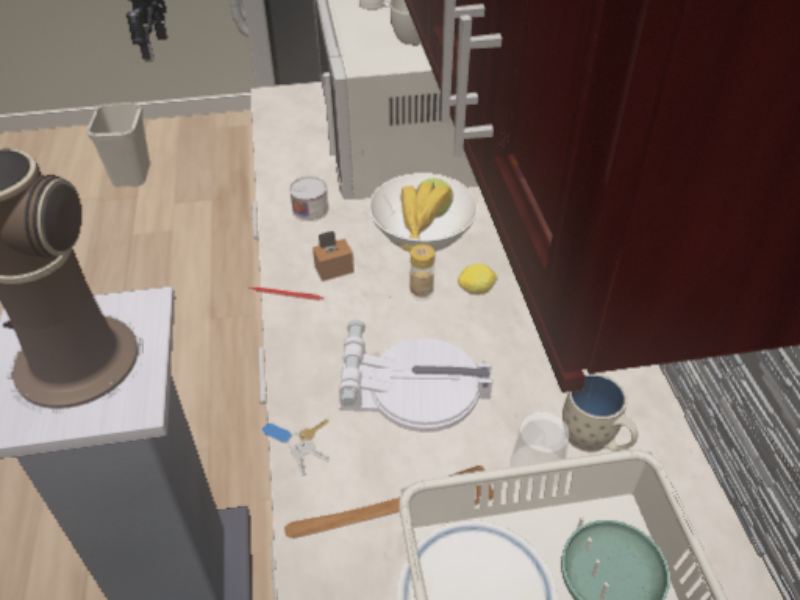

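The side view shows the press hinge at about (352,360) in the 800-px picture, and the block with the clip at (332,255). The turner, glass and dish rack lie at the near end. Next I zoom in on the press and block in both views.

```bash
python3 -c "
import cv2,numpy as np
a=cv2.imread('pics/scene0.png');b=cv2.imread('pics/side0.png')
A=a[190:270,180:340];B=b[140:275,190:325]
r=lambda i,w,h:cv2.resize(i,(w,h),interpolation=cv2.INTER_CUBIC)
cv2.imwrite('pics/z0.png',np.hstack([r(b[200:264,210:263],400,480),r(a[200:260,245:295],400,480)]))
"
```

```text
(no output)
```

View pics/z0.png

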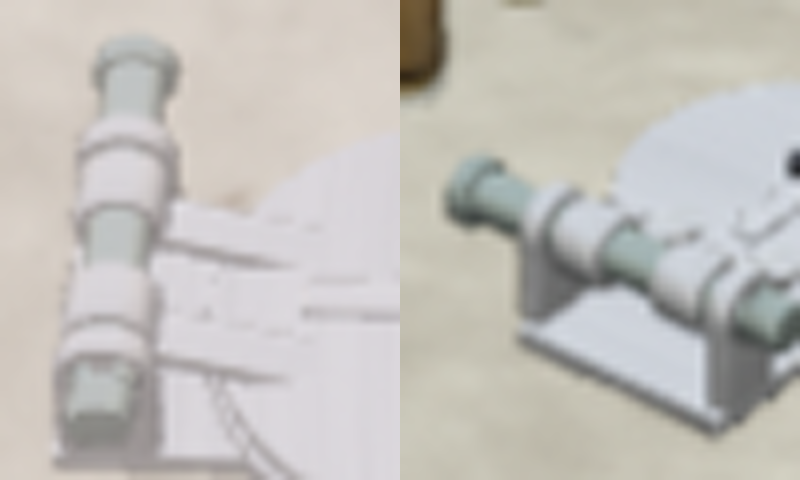

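The zoom shows the pin head at about (137,55) left panel, standing out of the +y lug (edge ~118), and the free end at (98,430) out of the -y lug (edge ~335). I compute rough positions from these.

```bash
python3 - <<'E'
from h import *
p=vision.camera_params("side");q=vision.camera_params("scene")
S=lambda x,y:(210+x/7.547-.4,200+y/7.5-.4)
C=lambda x,y:(245+x/8-.4,200+y/8-.4)
for n,u,z in [("pin +y top",(135,95),.066),("pin mid",(120,235),.066),("lug+ top edge",(130,120),.072),("lug- top edge",(105,330),.072),("free end top edge",(99,407),.066),("hd top",(139,40),.07),("free end ctr",(98,425),.055)]:
    print(n,onz(p,S(*u),z).round(4))
for n,u,z in [("head face ctr scene",(62,195),.055),("lug+",(548,192) ,.072)]:
    u=(u[0]-(400 if u[0]>400 else 0),u[1]); print(n,onz(q,C(*u),z).round(4))
im=vision.camera("side");hsv=cv2.cvtColor(im,cv2.COLOR_BGR2HSV)
m=((hsv[...,0]<14)&(hsv[...,1]>120)&(hsv[...,2]>50)).astype(np.uint8)
x0,x1,y0,y1=190,235,140,182
mm=np.zeros_like(m);mm[y0:y1,x0:x1]=m[y0:y1,x0:x1]
c=max(cv2.findContours(mm,0,2)[0],key=cv2.contourArea);print(cv2.boundingRect(c))
b=cv2.boundingRect(c)
print("stand",onz(p,(b[0]+b[2]/2,b[1]+b[3]/2),.03).round(3))
dk=np.zeros_like(m);dk[140:170,195:225]=(hsv[140:170,195:225,2]<70);ys,xs=np.nonzero(dk);print("grip px",xs.mean(),ys.mean(),len(xs),onz(p,(xs.mean(),ys.mean()),.077).round(3))
E
```

```text
pin +y top [ 0.4665 -0.0749  0.066 ]
pin mid [ 0.454  -0.1356  0.066 ]
lug+ top edge [ 0.463  -0.0915  0.072 ]
lug- top edge [ 0.4443 -0.1791  0.072 ]
free end top edge [ 0.4391 -0.2044  0.066 ]
hd top [ 0.4707 -0.0535  0.07  ]
free end ctr [ 0.4384 -0.2028  0.055 ]
head face ctr scene [ 0.4662 -0.0534  0.055 ]
lug+ [ 0.4599 -0.0951  0.072 ]Traceback (most recent call last):
  File "<stdin>", line 13, in <module>
ValueError: max() iterable argument is empty
```

```bash
cat >> h.py <<'E'
def down(psi):
    """tool down, tool y pointing along world angle psi"""
    y=np.array([np.cos(psi),np.sin(psi),0]);z=np.array([0,0,-1.]);return np.c_[np.cross(y,z),y,z]
def go(pos,psi):
    """shift+turn in tool axes from measured pose to the target"""
    s=sensors.state();T=R.from_quat(s["tcp_rot"]).as_matrix()
    d=T.T@(np.array(pos)-s["tool_pos"])*1000
    r=R.from_matrix(T.T@down(psi)).as_rotvec()
    print("shift mm",d.round(1),"turn",r.round(3),"psi now",np.arctan2(T[1,1],T[0,1]).round(3),"pos",s["tool_pos"].round(4));return d,r
E
python3 - <<'E'
from h import *
p=vision.camera_params("side");q=vision.camera_params("scene")
b=cv2.imread('pics/side0.png')
print(b[163,212],onz(p,(212,163),.04).round(3),onz(p,(209.3,154),.077).round(3))
go([.48,.12,.25],np.pi/2)
w=vision.camera_params("wrist");T=R.from_quat(sensors.state()["tcp_rot"]).as_matrix()
M=T.T@att(w);print("cam z in tool",M[:,2].round(3),"cam x",M[:,0].round(3),(T.T@(w["origin"]-sensors.state()["tool_pos"])).round(4))
E
```

```text
[ 94 129 173] [0.448 0.149 0.04 ] [0.443 0.146 0.077]
shift mm [-437.6 -393.5    0. ] turn [-0.001 -0.    -0.241] psi now 1.33 pos [0.1489 0.6065 0.2495]
cam z in tool [-0.325  0.     0.946] cam x [ 0.  1. -0.] [ 0.0833 -0.0006 -0.1237]
```

>>> play_rows([
  [-23.8,-31.2,-3,0,0,0,0],
  [-23.8,-31.2,-3,0,0,0,0],
  [-23.8,-31.2,-3,0,0,0,0],
  [-23.8,-31.2,-3,0,0,0,0],
  [-23.8,-31.2,-3,0,0,0,0],
  [-23.8,-31.2,-3,0,0,0,0],
  [-23.8,-31.2,-3,0,0,0,0],
  [-23.8,-31.2,-3,0,0,0,0],
  [-23.8,-31.2,-3,0,0,0,0],
  [-23.8,-31.2,-3,0,0,0,0],
  [-23.8,-31.2,-3,0,0,0,0],
  [-23.8,-31.2,-3,0,0,0,0],
  [-23.8,-31.2,-3,0,0,0,0],
  [-23.8,-31.2,-3,0,0,0,0],
  [-23.8,-31.2,-3,0,0,0,0],
  [-23.8,-31.2,-3,0,0,0,0],
  [0,0,0,0,0,0,0],
])

```text
t: 1.62
tool_pos: [0.4025, 0.0255, 0.2994]
tcp_rot: [0.124, 0.992, -0.002, 0.002]
wrist_force: [0.6, -0.2, -0.4]
gripper_width: 0.0854
gripper_force: 0.0
```

```bash
python3 - <<'E'
from h import *
go([.4,.03,.3],1.33)
w=vision.camera_params("wrist");im=vision.camera("wrist")
np.save("w1.npy",w,allow_pickle=True);cv2.imwrite("pics/w1.png",im);cv2.imwrite("pics/w1v.png",cv2.resize(im,(800,600),interpolation=cv2.INTER_CUBIC))
E
```

```text
shift mm [ 3.5  3.8 -0.6] turn [-0.003  0.005 -0.008] psi now 1.322 pos [0.4025 0.0255 0.2994]
```

View pics/w1v.png

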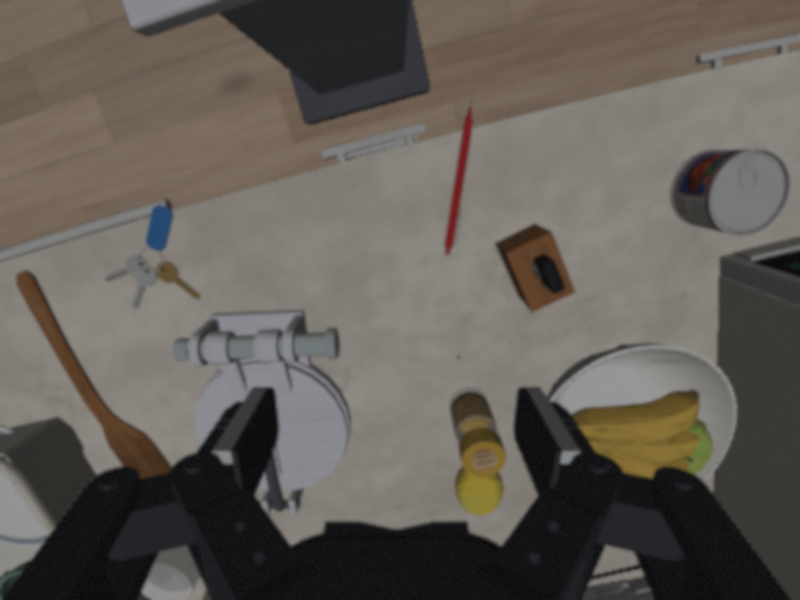

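The wrist view shows the pin from (175,348) (free end) to (338,343) (head). The block top is at (548,280) with the black grip at (548,272), its long side leaning. The jar is at (480,450) and the tin at (740,190).

```bash
python3 - <<'E'
from h import *
w=np.load("w1.npy",allow_pickle=True).item();im=cv2.imread("pics/w1.png");g=lambda x,y:(x*.64-.2,y*.64-.2)
for n,u,z in [("free",(176,348),.055),("head",(338,344),.055),("mid pin",(240,347),.066),("jar",(483,458),.1),("tin",(745,190),.058)]:
    print(n,onz(w,g(*u),z).round(4))
a=onz(w,g(176,348),.055);b=onz(w,g(338,344),.055);d=b-a;print("psi",np.arctan2(d[1],d[0]),np.linalg.norm(d))
m=np.zeros(im.shape[:2],np.uint8);m[150:200,325:375]=im[150:200,325:375].max(2)<50
c=max(cv2.findContours(m,0,2)[0],key=cv2.contourArea);r=cv2.minAreaRect(c);print(r)
bx=cv2.boxPoints(r);P=np.array([onz(w,q,.085) for q in bx]);print(P.round(4),P.mean(0))
for i in range(2): e=P[i+1]-P[i];print(np.linalg.norm(e),np.arctan2(e[1],e[0]))
hsv=cv2.cvtColor(im,cv2.COLOR_BGR2HSV)
s=np.zeros_like(m);s[135:205,310:375]=((hsv[135:205,310:375,0]<16)&(hsv[135:205,310:375,1]>100))
cv2.imwrite("pics/zz.png",cv2.resize(np.hstack([im[130:210,305:385],cv2.merge([s,m,m*0])[130:210,305:385]*255]),(800,400),interpolation=cv2.INTER_CUBIC))
E
```

```text
free [ 0.4359 -0.2061  0.055 ]
head [ 0.4702 -0.0502  0.055 ]
mid pin [ 0.4463 -0.1381  0.066 ]
jar [0.5981 0.0593 0.1   ]
tin [0.416  0.3349 0.058 ]
psi 1.3540314335699328 0.15961145976776697
((350.6999816894531, 174.90000915527344), (25.491174697875977, 12.074766159057617), 63.43495178222656)
[[0.4244 0.1336 0.085 ]
 [0.4208 0.1483 0.085 ]
 [0.4549 0.159  0.085 ]
 [0.4589 0.144  0.085 ]] [0.43975637 0.14621936 0.085     ]
0.01506415422207134 1.8160543169079282
0.0358122338696737 0.30474889596456084
```

View pics/zz.png

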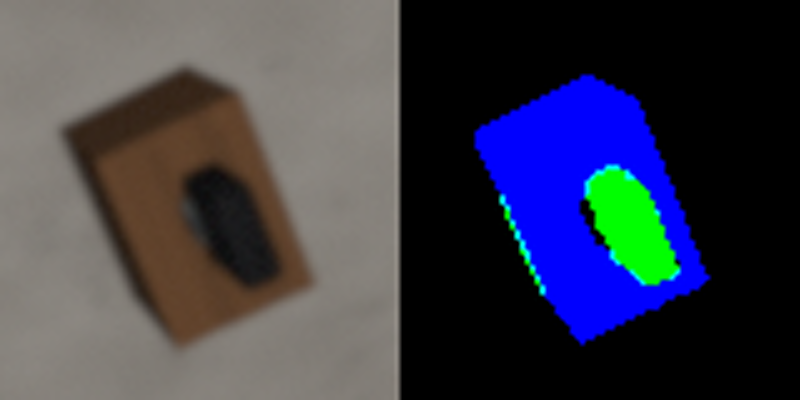

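The crop shows the block with the grip off-centre on it, long side at about 0.3 rad, matching the 30 x 12 mm grip. Pin length measures 160 mm, so the hole is on the far side of nominal.

```bash
python3 - <<'E'
from h import *
w=np.load("w1.npy",allow_pickle=True).item()
k=lambda x,y:(305+x/5,130+y/5)
for a,b in [((95,155),(180,345)),((240,92),(315,283)),((95,155),(240,92)),((180,345),(315,283))]:
    A=onz(w,k(*a),.05);B=onz(w,k(*b),.05);e=B-A;print(A.round(4),B.round(4),np.linalg.norm(e).round(4),np.arctan2(e[1],e[0]).round(3))
go([.477,-.021,.15],-.217)
E
```

```text
[0.4223 0.1223 0.05  ] [0.4851 0.1376 0.05  ] 0.0646 0.239
[0.4145 0.1648 0.05  ] [0.4756 0.1791 0.05  ] 0.0628 0.23
[0.4223 0.1223 0.05  ] [0.4145 0.1648 0.05  ] 0.0432 1.753
[0.4851 0.1376 0.05  ] [0.4756 0.1791 0.05  ] 0.0426 1.794
shift mm [-85.5 -29.1 148.9] turn [1.00e-03 1.00e-03 1.54e+00] psi now 1.323 pos [0.4011 0.0283 0.2988]
```

>>> play_rows([
  [0,0,0,0,0,0.12,255],
  [0,0,0,0,0,0.12,255],
  [0,0,0,0,0,0.12,255],
  [0,0,0,0,0,0.12,255],
  [0,0,0,0,0,0.12,255],
  [0,0,0,0,0,0.12,255],
  [0,0,0,0,0,0.12,255],
  [0,0,0,0,0,0.12,255],
  [0,0,0,0,0,0.12,255],
  [0,0,0,0,0,0.12,255],
  [0,0,0,0,0,0.12,255],
  [0,0,0,0,0,0.12,255],
  [0,0,0,0,0,0.1,255],
  [0,0,0,0,0,0,255],
])

```text
t: 2.83
tool_pos: [0.3991, 0.0326, 0.2979]
tcp_rot: [0.777, 0.629, -0.0, -0.001]
wrist_force: [0.1, -0.4, -0.0]
gripper_width: 0.0
gripper_force: 0.0
```

```bash
python3 - <<'E'
from h import *
go([.477,-.021,.12],-.217); print(sensors.state()["joint_positions"])
E
```

```text
shift mm [-36.3  87.6 177.8] turn [-0.001 -0.     0.007] psi now -0.21 pos [0.3991 0.0326 0.2979]
[-2.76591478e-02 -1.95732120e-01  2.06721571e+00  5.96835883e-04
  1.27108850e+00  1.81943139e-01]
```

>>> play_rows([
  [-6,14.6,29.6,0,0,0,255],
  [-6,14.6,29.6,0,0,0,255],
  [-6,14.6,29.6,0,0,0,255],
  [-6,14.6,29.6,0,0,0,255],
  [-6,14.6,29.6,0,0,0,255],
  [-6,14.6,29.6,0,0,0,255],
  [0,0,0,0,0,0,255],
  [0,0,0,0,0,0,255],
  [0,0,0,0,0,0,255],
])

```text
t: 3.58
tool_pos: [0.4779, -0.0213, 0.1214]
tcp_rot: [0.777, 0.63, 0.0, -0.0]
wrist_force: [0.4, -0.5, 0.9]
gripper_width: -0.0001
gripper_force: 0.0
```

```bash
python3 - <<'E'
from h import *
go([.477,-.021,.058],-.217)
im=vision.camera("side");p=vision.camera_params("side")
cv2.imwrite("pics/s2.png",im[190:270,195:295])
E
```

```text
shift mm [ 0.1 -1.  63.4] turn [-0.    -0.     0.009] psi now -0.208 pos [ 0.4779 -0.0213  0.1214]
```

>>> play_rows([
  [0,0,10.5,0,0,0.009,255],
  [0,0,10.5,0,0,0,255],
  [0,0,10.5,0,0,0,255],
  [0,0,10.5,0,0,0,255],
  [0,0,10.5,0,0,0,255],
  [0,0,10.5,0,0,0,255],
  [-3,0,0,0,0,0,255],
  [-3,0,0,0,0,0,255],
  [-3,0,0,0,0,0,255],
  [0,0,0,0,0,0,255],
  [0,0,0,0,0,0,255],
])

```text
t: 4.55
tool_pos: [0.4766, -0.0313, 0.0582]
tcp_rot: [0.78, 0.625, 0.0, 0.0]
wrist_force: [0.8, 1.2, -0.2]
gripper_width: 0.0003
gripper_force: 0.0
```

>>> play_rows([
  [-2,0,0,0,0,0,255],
  [-2,0,0,0,0,0,255],
  [-2,0,0,0,0,0,255],
  [-2,0,0,0,0,0,255],
  [-2,0,0,0,0,0,255],
  [-2,0,0,0,0,0,255],
  [-2,0,0,0,0,0,255],
  [0,0,0,0,0,0,255],
  [0,0,0,0,0,0,255],
])

```text
t: 5.3
tool_pos: [0.4732, -0.0445, 0.0578]
tcp_rot: [0.78, 0.626, 0.0, 0.0]
wrist_force: [0.9, 2.8, 1.5]
gripper_width: 0.0003
gripper_force: 1.6
```

>>> play_rows([
  [-2,0,0,0,0,0,255],
  [-2,0,0,0,0,0,255],
  [-2,0,0,0,0,0,255],
  [-2,0,0,0,0,0,255],
  [-2,0,0,0,0,0,255],
  [-2,0,0,0,0,0,255],
  [-2,0,0,0,0,0,255],
  [-2,0,0,0,0,0,255],
  [-2,0,0,0,0,0,255],
  [0,0,0,0,0,0,255],
])

```text
t: 6.13
tool_pos: [0.4694, -0.0627, 0.0578]
tcp_rot: [0.78, 0.626, 0.0, 0.0]
wrist_force: [2.5, 2.3, -0.2]
gripper_width: 0.0003
gripper_force: 1.2
```

>>> play_rows([
  [-1,0,0,0,0,0,255],
  [-1,0,0,0,0,0,255],
  [0,0,0,0,0,0,255],
])

```text
t: 6.38
tool_pos: [0.4691, -0.0644, 0.0578]
tcp_rot: [0.78, 0.626, 0.0, 0.0]
wrist_force: [3.5, 2.0, 0.5]
gripper_width: -0.0002
gripper_force: 1.6
```

>>> play_rows([
  [-1,0,0,0,0,0,255],
  [-1,0,0,0,0,0,255],
  [0,0,0,0,0,0,255],
])

```text
t: 6.63
tool_pos: [0.4686, -0.0662, 0.0578]
tcp_rot: [0.78, 0.626, 0.0, 0.0]
wrist_force: [3.3, 2.6, -0.1]
gripper_width: 0.0001
gripper_force: 1.7
```

>>> play_rows([
  [-1,0,0,0,0,0,255],
  [0,0,0,0,0,0,255],
])

```text
t: 6.8
tool_pos: [0.4683, -0.0672, 0.0578]
tcp_rot: [0.78, 0.626, 0.0, 0.0]
wrist_force: [3.2, 3.2, 0.8]
gripper_width: -0.0001
gripper_force: 1.8
```

>>> play_rows([
  [-1,0,0,0,0,0,255],
  [0,0,0,0,0,0,255],
])

```text
t: 6.97
tool_pos: [0.468, -0.0681, 0.0578]
tcp_rot: [0.78, 0.626, 0.0, 0.0]
wrist_force: [3.0, 2.7, 0.3]
gripper_width: 0.0001
gripper_force: 1.7
```

```bash
python3 - <<'E'
from h import *
im=vision.camera("side");cv2.imwrite("pics/s3.png",cv2.resize(im[195:265,205:285],(800,600),interpolation=cv2.INTER_CUBIC))
E
```

```text
(no output)
```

View pics/s3.png

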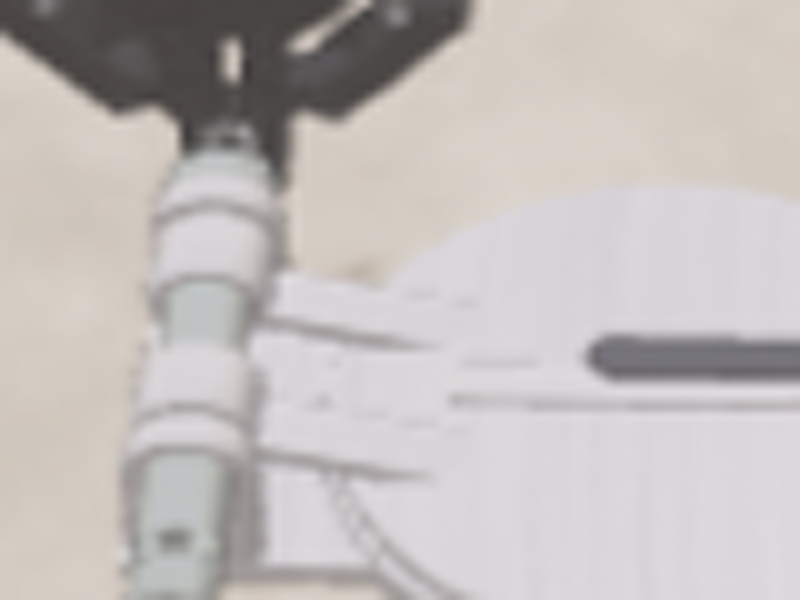

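The picture shows the head nearly against the lug (140–165). The cross-hole is now visible at (175,537). I keep pushing gently until the force jumps.

>>> play_rows([
  [-1,0,0,0,0,0,255],
  [-1,0,0,0,0,0,255],
  [0,0,0,0,0,0,255],
])

```text
t: 7.27
tool_pos: [0.4677, -0.0687, 0.0578]
tcp_rot: [0.781, 0.625, 0.001, -0.001]
wrist_force: [5.1, 7.9, 2.2]
gripper_width: -0.0001
gripper_force: 4.7
```

>>> play_rows([
  [-1,0,0,0,0,0,255],
  [0,0,0,0,0,0,255],
])

```text
t: 7.43
tool_pos: [0.4677, -0.0688, 0.0578]
tcp_rot: [0.781, 0.625, 0.002, -0.001]
wrist_force: [5.1, 12.2, 0.8]
gripper_width: 0.0002
gripper_force: 6.6
```

>>> play_rows([
  [-1,0,0,0,0,0,255],
  [0,0,0,0,0,0,255],
])

```text
t: 7.6
tool_pos: [0.4677, -0.0689, 0.0579]
tcp_rot: [0.781, 0.624, 0.002, -0.002]
wrist_force: [6.7, 15.5, 1.4]
gripper_width: -0.0003
gripper_force: 8.5
```

>>> play_rows([
  [4,0,0,0,0,0,255],
  [10,0,0,0,0,0,255],
  [10,0,0,0,0,0,255],
  [0,0,-20,0,0,0,255],
  [0,0,-40,0,0,0,255],
  [0,0,-40,0,0,0,255],
  [0,0,0,0,0,0,255],
  [0,0,0,0,0,0,255],
])

```text
t: 8.27
tool_pos: [0.4739, -0.0487, 0.1602]
tcp_rot: [0.78, 0.626, 0.001, 0.002]
wrist_force: [-0.6, 0.2, -0.4]
gripper_width: -0.0002
gripper_force: 0.0
```

```bash
python3 - <<'E'
from h import *
p=vision.camera_params("side")
print("hole",onz(p,(222.1,257.2),.066).round(4),"rack",onz(p,(257,312),.1).round(3), onz(p,(257,316),.0).round(3))
go([.424,-.27,.16],-.217)
E
```

```text
hole [ 0.4365 -0.2138  0.066 ] rack [ 0.489 -0.39   0.1  ] [ 0.497 -0.34   0.   ]
shift mm [-226.8   -0.7    0.3] turn [ 0.005  0.001 -0.002] psi now -0.219 pos [ 0.4739 -0.0487  0.1602]
```

>>> play_rows([
  [-30,0,0,0,0,0,255],
  [-40,0,0,0,0,0,255],
  [-40,0,0,0,0,0,255],
  [-40,0,0,0,0,0,255],
  [-40,0,0,0,0,0,255],
  [-37,0,0,0,0,0,255],
  [0,0,0,0,0,0,255],
  [0,0,0,0,0,0,255],
  [0,0,0,0,0,0,255],
])

```text
t: 9.02
tool_pos: [0.4213, -0.2689, 0.1558]
tcp_rot: [0.78, 0.625, -0.0, -0.002]
wrist_force: [0.3, -0.6, 0.0]
gripper_width: -0.0001
gripper_force: 0.0
```

```bash
python3 - <<'E'
from h import *
w=vision.camera_params("wrist");im=vision.camera("wrist");np.save("w2.npy",w,allow_pickle=True);cv2.imwrite("pics/w2.png",im)
go([.424,-.27,.16],-.217)
x,y=map(int,proj(w,[.4365,-.2138,.066]));print(x,y)
x0,y0=max(x-100,0),max(y-75,0);print(x0,y0)
cv2.imwrite("pics/w2v.png",cv2.resize(im[y0:y0+150,x0:x0+200],(800,600),interpolation=cv2.INTER_CUBIC))
E
```

```text
shift mm [-1.1  2.6 -4. ] turn [-0.004 -0.002 -0.002] psi now -0.219 pos [ 0.4217 -0.2683  0.156 ]
256 138
156 63
```

View pics/w2v.png

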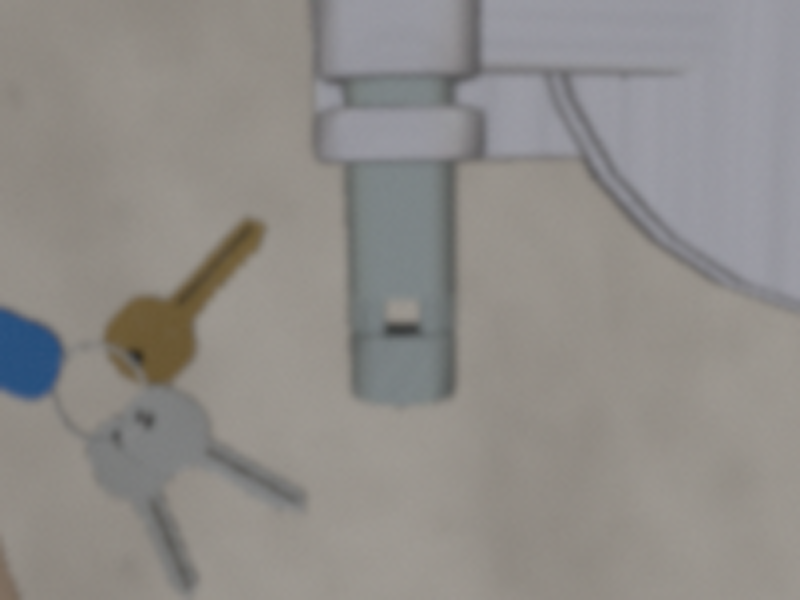

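The view shows the square cross-hole centred at (402,317) in the crop. The lug's outer face is at row 158, the pin spans x 347–456, and its free end is at row ~403.

```bash
python3 - <<'E'
from h import *
w=np.load("w2.npy",allow_pickle=True).item()
k=lambda x,y:(156+x/4-.4,63+y/4-.4)
H=onz(w,k(402,316.5),.066);L=onz(w,k(401,159),.072);A=onz(w,k(397,90),.066);B=onz(w,k(402,316),.066)
print("hole",H.round(4),"lug",L.round(4))
d=A-B;print("psi pin",np.arctan2(d[1],d[0]));yh=np.array([np.cos(1.354),np.sin(1.354),0]);print("hole from lug",(H-L)@yh)
print("widths",np.linalg.norm(onz(w,k(385,316),.066)-onz(w,k(419,316),.066)),np.linalg.norm(onz(w,k(402,298),.066)-onz(w,k(402,335),.066)))
o=H-yh*0; TC=np.array([.4677,-.0689,0]);print("hole y by push",(H-TC)@yh+.071)
go([.440,.146,.2],1.806)
E
```

```text
hole [ 0.4354 -0.2163  0.066 ] lug [ 0.4416 -0.1874  0.072 ]
psi pin 1.376215723834977
hole from lug -0.029580742164937984
widths 0.006694541215426883 0.00724226527275437
hole y by push -0.07989504411512956
shift mm [408.5 -72.1 -42.9] turn [-0.    -0.005 -2.025] psi now -0.219 pos [ 0.4217 -0.2683  0.156 ]
```

>>> play_rows([
  [37.1,-6.5,-4,0,0,0,255],
  [37.1,-6.5,-4,0,0,0,255],
  [37.1,-6.5,-4,0,0,0,255],
  [37.1,-6.5,-4,0,0,0,255],
  [37.1,-6.5,-4,0,0,0,255],
  [37.1,-6.5,-4,0,0,0,255],
  [37.1,-6.5,-4,0,0,0,255],
  [37.1,-6.5,-4,0,0,0,255],
  [37.1,-6.5,-4,0,0,0,255],
  [37.1,-6.5,-4,0,0,0,255],
  [37.1,-6.5,-4,0,0,0,255],
])

```text
t: 9.98
tool_pos: [0.4398, 0.1471, 0.2014]
tcp_rot: [0.779, 0.627, -0.001, -0.0]
wrist_force: [-0.1, -0.4, 0.1]
gripper_width: 0.0002
gripper_force: 0.0
```

>>> play_rows([
  [0,0,0,0,0,-0.12,120],
  [0,0,0,0,0,-0.12,120],
  [0,0,0,0,0,-0.12,120],
  [0,0,0,0,0,-0.12,120],
  [0,0,0,0,0,-0.12,120],
  [0,0,0,0,0,-0.12,120],
  [0,0,0,0,0,-0.12,120],
  [0,0,0,0,0,-0.12,120],
  [0,0,0,0,0,-0.12,120],
  [0,0,0,0,0,-0.12,120],
  [0,0,0,0,0,-0.12,120],
  [0,0,0,0,0,-0.12,120],
  [0,0,0,0,0,-0.12,120],
  [0,0,0,0,0,-0.12,120],
  [0,0,0,0,0,-0.12,120],
  [0,0,0,0,0,-0.12,120],
  [0,0,0,0,0,-0.105,120],
  [0,0,0,0,0,0,120],
  [0,0,0,0,0,0,120],
])

```text
t: 11.57
tool_pos: [0.4405, 0.1448, 0.2011]
tcp_rot: [-0.117, 0.993, -0.0, -0.001]
wrist_force: [0.1, 0.2, 1.1]
gripper_width: 0.0449
gripper_force: 0.0
```

```bash
python3 - <<'E'
from h import *
w=vision.camera_params("wrist");im=vision.camera("wrist");np.save("w3.npy",w,allow_pickle=True);cv2.imwrite("pics/w3.png",im)
d=go([.44,.146,.082],1.806);print(sensors.state()["gripper_width"])
x,y=map(int,proj(w,[.44,.146,.085]));print(x,y)
cv2.imwrite("pics/w3v.png",cv2.resize(im,(800,600),interpolation=cv2.INTER_CUBIC))
E
```

```text
shift mm [  0.3   1.4 119.3] turn [ 0.    -0.001 -0.001] psi now 1.805 pos [0.4407 0.1447 0.2013]
0.04514273998406941
255 196
```

View pics/w3v.png

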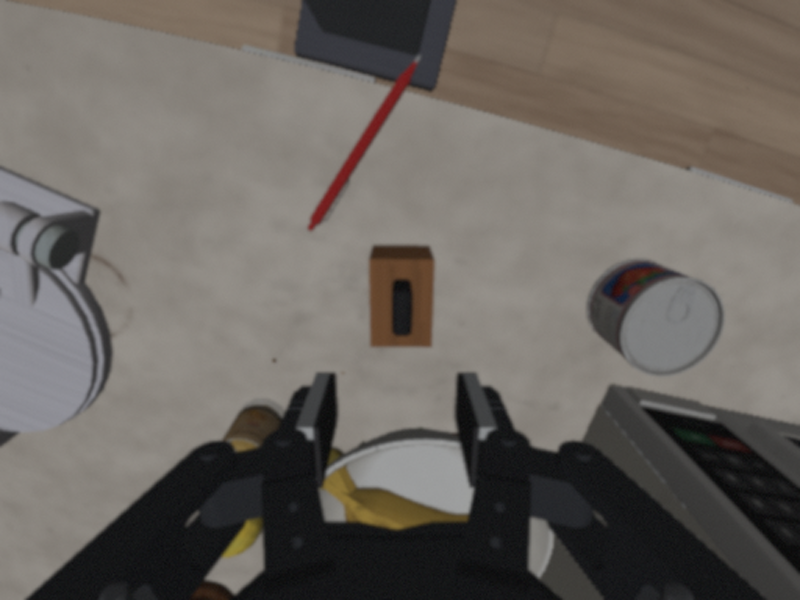

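The grip is centred at (402,308), upright and in line with the fingers (centre x≈397), and the block edges are square to the image. The bowl, jar and tin are clear of the fingers.

```bash
python3 - <<'E'
from h import *
w=np.load("w3.npy",allow_pickle=True).item();im=cv2.imread("pics/w3.png")
m=np.zeros(im.shape[:2],np.uint8);m[170:220,242:272]=im[170:220,242:272].max(2)<55
c=max(cv2.findContours(m,0,2)[0],key=cv2.contourArea);x,y,ww,h=cv2.boundingRect(c);print(x,y,ww,h)
cx=x+ww/2-.5
E1=onz(w,(cx,y+h-.5),.091);E0=onz(w,(cx,y-.5),.091);E0b=onz(w,(cx,y-.5),.063)
xh=np.array([np.cos(.235),np.sin(.235),0]);print(E1,E0,E0b,"len top",(E1-E0)@xh,(E1-E0b)@xh)
print("centre",E1-.015*xh, "wid",np.linalg.norm(onz(w,(x-.5,y+h/2),.091)-onz(w,(x+ww-.5,y+h/2),.091)))
C=E1-.015*xh;go([C[0],C[1],.083],1.806)
E
```

```text
251 179 13 36
[0.45541493 0.15146119 0.091     ] [0.4212707  0.14312502 0.091     ] [0.42867298 0.14533728 0.063     ] len top 0.0351467645749729 0.02743283979475983
centre [0.44082721 0.14796855 0.091     ] wid 0.011982912633903192
shift mm [ -1.    3.2 118.3] turn [ 0.    -0.001 -0.001] psi now 1.805 pos [0.4407 0.1447 0.2013]
```

>>> play_rows([
  [-1,3.2,24,0,0,0,120],
  [0,0,24,0,0,0,120],
  [0,0,24,0,0,0,120],
  [0,0,24,0,0,0,120],
  [0,0,11,0,0,0,120],
  [0,0,10,0,0,0,120],
  [0,0,0,0,0,0,120],
  [0,0,0,0,0,0,120],
])

```text
t: 12.28
tool_pos: [0.4421, 0.1474, 0.0849]
tcp_rot: [-0.117, 0.993, -0.0, -0.0]
wrist_force: [0.7, 0.6, -0.1]
gripper_width: 0.0453
gripper_force: 0.0
```

>>> play_rows([
  [0,0,0,0,0,0,255],
  [0,0,0,0,0,0,255],
  [0,0,0,0,0,0,255],
  [0,0,0,0,0,0,255],
  [0,0,0,0,0,0,255],
  [0,0,0,0,0,0,255],
  [0,0,0,0,0,0,255],
], squeeze=50)

```text
t: 12.87
tool_pos: [0.443, 0.1476, 0.0857]
tcp_rot: [-0.117, 0.993, 0.0, 0.001]
wrist_force: [-0.1, 1.1, 6.1]
gripper_width: 0.0109
gripper_force: 51.8
```

>>> play_rows([
  [0,0,-5,0,0,0,255],
  [0,0,-10,0,0,0,255],
  [0,0,-15,0,0,0,255],
  [0,0,-20,0,0,0,255],
  [0,0,-20,0,0,0,255],
  [0,0,-20,0,0,0,255],
  [0,0,0,0,0,0,255],
  [0,0,0,0,0,0,255],
  [0,0,0,0,0,0,255],
])

```text
t: 13.62
tool_pos: [0.441, 0.1468, 0.1741]
tcp_rot: [-0.117, 0.993, -0.0, -0.001]
wrist_force: [-0.4, -0.8, -1.1]
gripper_width: 0.011
gripper_force: 50.9
```

```bash
python3 - <<'E'
from h import *
im=vision.camera("side");a=vision.camera("scene");s=sensors.state()
print(s["tool_pos"],s["gripper_width"])
go([.4354+.002,-.2163,.176],1.36)
p=vision.camera_params("side");x,y=map(int,proj(p,s["tool_pos"]));q=vision.camera_params("scene");x2,y2=map(int,proj(q,s["tool_pos"]));print(x,y,x2,y2)
r=lambda i:cv2.resize(i,(400,480),interpolation=cv2.INTER_CUBIC)
cv2.imwrite("pics/l.png",np.hstack([r(im[y-30:y+42,x-30:x+30]),r(a[y2-30:y2+42,x2-30:x2+30])]))
E
```

```text
[0.44054021 0.14677149 0.17326763] 0.011203131689555825
shift mm [  87.7 -352.3   -2.4] turn [-0.001 -0.003  0.446] psi now 1.806 pos [0.4405 0.1468 0.1733]
205 126 192 180
```

View pics/l.png

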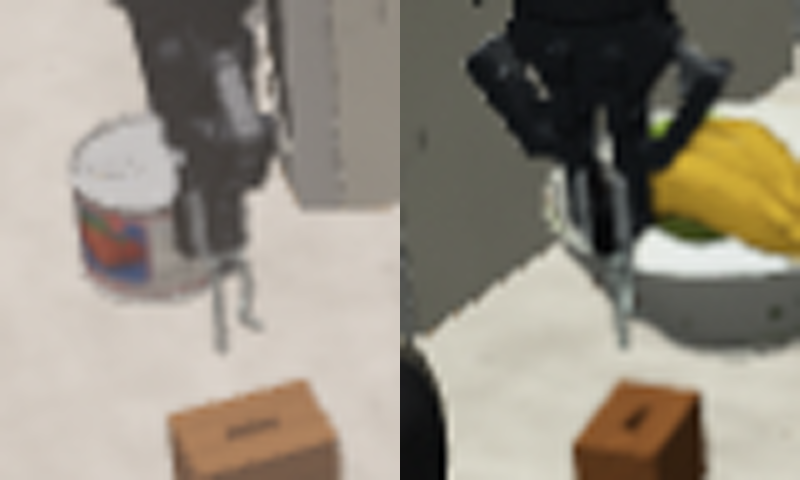

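The clip is held upright with its bent leg towards +x. The straight leg's tip is at (222,350) in the left panel and (624,348) in the right; I triangulate it.

```bash
python3 - <<'E'
from h import *
p=vision.camera_params("side");q=vision.camera_params("scene")
t,e=tri(p,(207.9,148.1),q,(195.2,201.8));s=sensors.state();T=R.from_quat(s["tcp_rot"]).as_matrix()
print(t.round(4),e,"tip in tool mm",(T.T@(t-s["tool_pos"])*1000).round(1))
E
```

```text
[0.4403 0.1434 0.0991] 0.0033820183685630218 tip in tool mm [ 0.7 -3.2 74.1]
```

>>> play_rows([
  [0,0,-2,0,0,0.1115,255],
  [0,0,-2,0,0,0.1115,255],
  [0,0,-2,0,0,0.1115,255],
  [0,0,-2,0,0,0.1115,255],
  [-5.2,-25.6,0,0,0,0,255],
  [-7.2,-35.6,0,0,0,0,255],
  [-7.2,-35.6,0,0,0,0,255],
  [-7.2,-35.6,0,0,0,0,255],
  [-7.2,-35.6,0,0,0,0,255],
  [-7.2,-35.6,0,0,0,0,255],
  [-7.2,-35.6,0,0,0,0,255],
  [-7.2,-35.6,0,0,0,0,255],
  [-7.2,-35.6,0,0,0,0,255],
  [-7.2,-35.6,0,0,0,0,255],
  [-2,-10,0,0,0,0,255],
  [0,0,0,0,0,0,255],
  [0,0,0,0,0,0,255],
])

```text
t: 15.13
tool_pos: [0.4368, -0.2155, 0.1814]
tcp_rot: [0.106, 0.994, 0.001, -0.001]
wrist_force: [-0.1, 0.1, -0.7]
gripper_width: 0.0115
gripper_force: 50.9
```

```bash
python3 - <<'E'
from h import *
go([.4369,-.2166,.158],1.36)
E
```

```text
shift mm [-0.4 -1.1 23.4] turn [ 0.002 -0.003 -0.002] psi now 1.358 pos [ 0.4368 -0.2155  0.1814]
```

>>> play_rows([
  [0,-0.5,7,0,0,0,255],
  [0,0,7,0,0,0,255],
  [0,0,6,0,0,0,255],
  [0,0,0,0,0,0,255],
  [0,0,0,0,0,0,255],
  [0,0,0,0,0,0,255],
])

```text
t: 15.63
tool_pos: [0.4378, -0.216, 0.1626]
tcp_rot: [0.105, 0.994, 0.0, -0.0]
wrist_force: [-1.0, -0.5, -0.7]
gripper_width: 0.011
gripper_force: 50.9
```

```bash
python3 - <<'E'
from h import *
s=sensors.state();w=vision.camera_params("wrist");im=vision.camera("wrist");np.save("w4.npy",w,allow_pickle=True);cv2.imwrite("pics/w4.png",im)
print(s["tool_pos"]);T=R.from_quat(s["tcp_rot"]).as_matrix()
print(proj(w,s["tool_pos"]+T@[.0015,0,.079]),proj(w,[.4354,-.2163,.066]))
x,y=map(int,proj(w,[.4354,-.2163,.066]));x0,y0=x-60,y-45;print(x0,y0)
cv2.imwrite("pics/w4v.png",cv2.resize(im[y0:y0+90,x0:x0+120],(800,600),interpolation=cv2.INTER_CUBIC))
E
```

```text
[ 0.43783142 -0.21595826  0.16255361]
(np.float64(253.83094767267326), np.float64(209.14252983694684)) (np.float64(252.80450041018358), np.float64(200.76062488771305))
192 155
```

View pics/w4v.png

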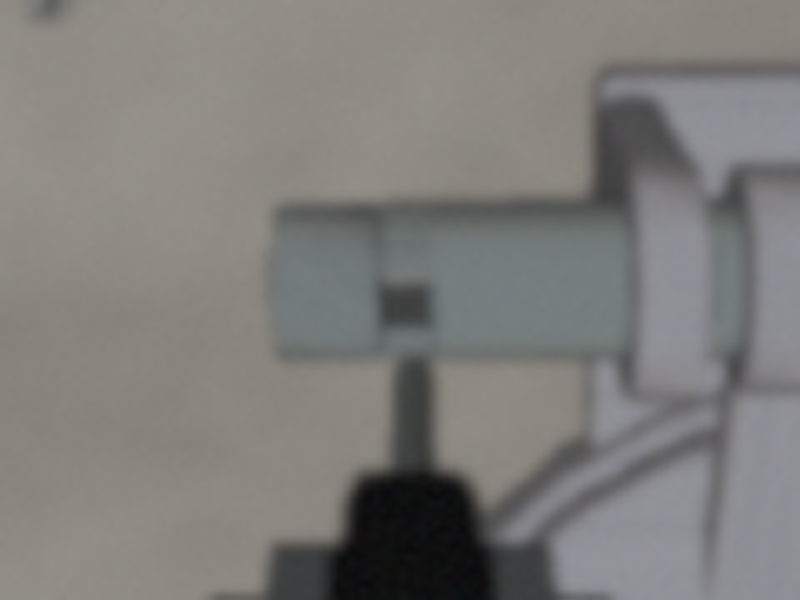

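The picture shows the straight leg coming in at x≈414 with its tip at about (414,358), just short of the hole at (405,306). The offsets are a few mm.

```bash
python3 - <<'E'
from h import *
w=np.load("w4.npy",allow_pickle=True).item();k=lambda x,y:(192+x/6.667-.4,155+y/6.667-.4)
H=onz(w,k(405,306),.066);T=onz(w,k(414,371),.086);Tm=R.from_quat(sensors.state()["tcp_rot"]).as_matrix()
print(H,T,"tip->hole tool mm",(Tm.T@(H-T)*1000).round(2), "tip rel TCP",(Tm.T@(T-np.array([.4378,-.216,.1626]))*1000).round(2))
for x in (380,431):
  print(onz(w,k(x,306),.066).round(4))
A=onz(w,k(290,280),.066);B=onz(w,k(620,280),.066);d=B-A;print(np.arctan2(d[1],d[0]))
E
```

```text
[ 0.43507799 -0.21663925  0.066     ] [ 0.43629506 -0.21573902  0.086     ] tip->hole tool mm [ 1.01 -1.13 20.  ] tip rel TCP [ 1.56e+00 -5.00e-02  7.66e+01]
[ 0.4344 -0.2198  0.066 ]
[ 0.4358 -0.2133  0.066 ]
1.3608478557731005
```

>>> play_rows([
  [1,-1.1,4,0,0,0,255],
  [0,0,4,0,0,0,255],
  [0,0,4,0,0,0,255],
  [0,0,0,0,0,0,255],
  [0,0,0,0,0,0,255],
  [0,0,0,0,0,0,255],
])

```text
t: 16.18
tool_pos: [0.4365, -0.2174, 0.1506]
tcp_rot: [0.105, 0.994, 0.0, -0.0]
wrist_force: [0.2, -0.3, -0.5]
gripper_width: 0.0114
gripper_force: 50.9
```

```bash
python3 - <<'E'
from h import *
go([.4366,-.2168,.145],1.36)
E
```

```text
shift mm [0.  0.6 5.6] turn [ 0. -0. -0.] psi now 1.36 pos [ 0.4365 -0.2174  0.1506]
```

Descend slowly by feel.

>>> play_rows([
  [0,0.5,1,0,0,0,255],
  [0,0,1.5,0,0,0,255],
  [0,0,1.5,0,0,0,255],
  [0,0,1.5,0,0,0,255],
  [0,0,1,0,0,0,255],
  [0,0,0,0,0,0,255],
])

```text
t: 16.68
tool_pos: [0.4364, -0.2167, 0.1438]
tcp_rot: [0.105, 0.994, 0.0, -0.0]
wrist_force: [0.2, -0.4, -0.5]
gripper_width: 0.0109
gripper_force: 50.9
```

>>> play_rows([
  [0,0,1,0,0,0,255],
  [0,0,1,0,0,0,255],
  [0,0,0,0,0,0,255],
])

```text
t: 16.93
tool_pos: [0.4365, -0.2168, 0.142]
tcp_rot: [0.105, 0.994, 0.0, -0.0]
wrist_force: [-0.7, -0.0, -0.3]
gripper_width: 0.0112
gripper_force: 50.9
```

>>> play_rows([
  [0,0,1.5,0,0,0,255],
  [0,0,1.5,0,0,0,255],
  [0,0,1,0,0,0,255],
  [0,0,0,0,0,0,255],
])

```text
t: 17.27
tool_pos: [0.4364, -0.2167, 0.1379]
tcp_rot: [0.105, 0.994, 0.0, -0.0]
wrist_force: [-0.0, -0.9, -0.1]
gripper_width: 0.0108
gripper_force: 50.9
```

>>> play_rows([
  [0,0,1.5,0,0,0,255],
  [0,0,1.5,0,0,0,255],
  [0,0,1,0,0,0,255],
  [0,0,0,0,0,0,255],
])

```text
t: 17.6
tool_pos: [0.4364, -0.2167, 0.1339]
tcp_rot: [0.105, 0.994, 0.0, -0.0]
wrist_force: [-0.3, -1.0, -0.5]
gripper_width: 0.0112
gripper_force: 50.9
```

>>> play_rows([
  [0,0,2,0,0,0,255],
  [0,0,2,0,0,0,255],
  [0,0,2,0,0,0,255],
  [0,0,2,0,0,0,255],
  [0,0,0,0,0,0,255],
])

```text
t: 18.02
tool_pos: [0.4363, -0.2167, 0.1256]
tcp_rot: [0.105, 0.994, 0.0, -0.0]
wrist_force: [-0.4, 0.2, -0.3]
gripper_width: 0.0109
gripper_force: 50.9
```

>>> play_rows([
  [0,0,1.5,0,0,0,255],
  [0,0,1.5,0,0,0,255],
  [0,0,1.5,0,0,0,255],
  [0,0,1.5,0,0,0,255],
  [0,0,0,0,0,0,255],
])

```text
t: 18.43
tool_pos: [0.4372, -0.2173, 0.1208]
tcp_rot: [0.105, 0.994, -0.0, 0.001]
wrist_force: [-0.4, 0.2, 3.6]
gripper_width: 0.0112
gripper_force: 51.6
```

>>> play_rows([
  [0,0,1.5,0,0,0,255],
  [0,0,1.5,0,0,0,255],
  [0,0,1.5,0,0,0,255],
  [0,0,0,0,0,0,255],
])

```text
t: 18.77
tool_pos: [0.4372, -0.2174, 0.1164]
tcp_rot: [0.105, 0.994, -0.0, 0.001]
wrist_force: [-0.3, 0.1, 4.7]
gripper_width: 0.011
gripper_force: 51.6
```

>>> play_rows([
  [0,0,1.5,0,0,0,255],
  [0,0,1.5,0,0,0,255],
  [0,0,0,0,0,0,255],
])

```text
t: 19.02
tool_pos: [0.4372, -0.2173, 0.1131]
tcp_rot: [0.105, 0.994, -0.0, 0.001]
wrist_force: [0.3, -0.3, 1.8]
gripper_width: 0.0113
gripper_force: 51.3
```

>>> play_rows([
  [0,0,1.5,0,0,0,255],
  [0,0,1.5,0,0,0,255],
  [0,0,1.5,0,0,0,255],
  [0,0,0,0,0,0,255],
])

```text
t: 19.35
tool_pos: [0.4369, -0.217, 0.1077]
tcp_rot: [0.105, 0.994, -0.0, 0.001]
wrist_force: [2.2, -1.7, -3.3]
gripper_width: 0.0114
gripper_force: 50.8
```

>>> play_rows([
  [0,0,1.5,0,0,0,255],
  [0,0,1.5,0,0,0,255],
  [0,0,1,0,0,0,255],
  [0,0,0,0,0,0,255],
])

```text
t: 19.68
tool_pos: [0.4361, -0.2164, 0.1034]
tcp_rot: [0.105, 0.994, 0.0, -0.001]
wrist_force: [0.4, -0.3, -1.4]
gripper_width: 0.0109
gripper_force: 50.9
```

>>> play_rows([
  [0,0,1,0,0,0,255],
  [0,0,1,0,0,0,255],
  [0,0,0,0,0,0,255],
])

```text
t: 19.93
tool_pos: [0.4362, -0.2166, 0.1018]
tcp_rot: [0.105, 0.994, 0.0, -0.001]
wrist_force: [-0.2, 0.5, -0.2]
gripper_width: 0.0112
gripper_force: 50.9
```

Snapped under (the force went negative, then to zero). I continue in half-millimetre rows until the coil rests on the pin.

>>> play_rows([
  [0,0,0.5,0,0,0,255],
  [0,0,0.5,0,0,0,255],
  [0,0,0,0,0,0,255],
])

```text
t: 20.18
tool_pos: [0.4364, -0.2167, 0.1014]
tcp_rot: [0.105, 0.994, 0.0, -0.0]
wrist_force: [-0.8, 0.9, 1.9]
gripper_width: 0.0112
gripper_force: 51.4
```

>>> play_rows([
  [0,0,0.5,0,0,0,255],
  [0,0,0.5,0,0,0,255],
  [0,0,0,0,0,0,255],
])

```text
t: 20.43
tool_pos: [0.4365, -0.2168, 0.1011]
tcp_rot: [0.105, 0.994, 0.0, -0.0]
wrist_force: [-2.4, 1.1, 8.4]
gripper_width: 0.0111
gripper_force: 52.3
```

>>> play_rows([
  [0,0,-0.5,0,0,0,170],
  [0,0,0,0,0,0,150],
  [0,0,0,0,0,0,130],
  [0,0,0,0,0,0,130],
  [0,0,0,0,0,0,130],
  [0,0,0,0,0,0,130],
  [0,0,-5,0,0,0,130],
  [0,0,-10,0,0,0,130],
  [0,0,-15,0,0,0,130],
  [0,0,-20,0,0,0,130],
  [0,0,-20,0,0,0,130],
  [0,0,-20,0,0,0,130],
  [0,0,0,0,0,0,130],
  [0,0,0,0,0,0,130],
])

```text
t: 21.6
tool_pos: [0.4378, -0.2176, 0.1927]
tcp_rot: [0.105, 0.994, -0.001, 0.002]
wrist_force: [-0.8, -0.3, -0.6]
gripper_width: 0.042
gripper_force: 0.0
```

```bash
python3 - <<'E'
from h import *
a=vision.camera("side");b=vision.camera("wrist")
r=lambda i:cv2.resize(i,(400,400),interpolation=cv2.INTER_CUBIC)
cv2.imwrite("pics/f.png",np.hstack([r(a[195:275,190:270]),r(b[100:260,180:340])]))
E
```

```text
(no output)
```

View pics/f.png

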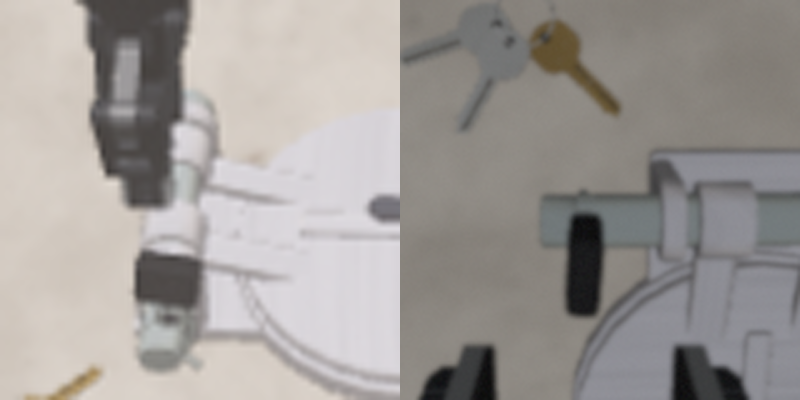

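The clip stands seated on the pin at (165,280) left and (585,265) right. Its bent leg shows beside the pin at (195,362), and the gripper is clear above.

```bash
python3 -c "
from cell import order; print(order.job_done())"
```

```text
the job is handed in; nothing more can be done
None
```

I pushed the hinge pin home and seated the clip through the cross-hole with its bent leg snapped under the pin, then released it and handed the job in at about 22 s; the forces I read stayed below 18 N, and the judge's verdict was not shown.

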